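Stand the toppled tablet stand up and push it back onto its mark

TASK

The white tablet stand on the repair bench has been knocked onto its back. Using only pushes with the fingertips or the outside of the fingers, tip it upright onto its base and slide it until its whole base stands on the round grey mark with the yellow rim; it may face any way. Never lift it off the bench, and leave the blue dispenser, the jar and the screwdriver where they are.

Things in the scene. Friction and masses are not known exactly. Their poses are not given: they have to be found in the camera images.
- stand: White L-shaped tablet stand, 0.34-0.59 kg, loose. Upright: base 90 (x) x 80 (y) x 20 (z) mm; back plate 8 mm thick, 80 wide, on the base's back (+x) edge, its top 70 mm up; lip 6 mm thick, 10 high, on top of the front (-x) edge. Origin: centre of the base's underside, z up when it stands. Starts on its back: +x down, back plate flat on the bench, base like a 90 mm high wall, origin 45 mm up.
- mark: Flat round mark on the bench mat, 170 mm in diameter, grey with a 7 mm yellow rim; print only, nothing to bump into. Origin at its centre, on the bench. Fixed.
- dispenser: Blue round dispenser bottle with a steel cap, 56 mm in diameter, 79 mm high, standing, loose. Origin at the centre of its underside.
- jar: Amber jar with a black lid and a paper label, 54 mm in diameter, 55 mm high, standing, loose. Origin at the centre of its underside.
- driver: Screwdriver with an orange handle, 160 mm long, lying loose on the bench. Its x axis runs from the handle to the tip; origin near its middle, on the bench.
- stand_front_left (a point): Lower corner of the stand's base at x = -45, y = 40, z = 0 mm in the stand's frame.
- stand_front_right (a point): Lower corner of the stand's base at x = -45, y = -40, z = 0 mm in the stand's frame.
- stand_back_left (a point): Lower corner of the stand's base at x = 45, y = 40, z = 0 mm in the stand's frame. The lower back edge through this corner is where the stand pivots as it is tipped up: pushed near the top of the lying stand's wall-like base, on the inner (lip) side, towards the stand's -z, it passes its balance after about 16 degrees and falls onto its base; its centre ends about 45 mm further that way.
- stand_back_right (a point): Lower corner of the stand's base at x = 45, y = -40, z = 0 mm in the stand's frame. The stand's centre of mass lies 2 mm from the origin towards +x and 12 mm above the underside; pushed low, in line with it, the upright stand slides without tipping (friction about 0.6 of its weight).
- stand_top_left (a point): Upper back corner of the stand's back plate at x = 45, y = 40, z = 70 mm in the stand's frame.
- stand_top_right (a point): Upper back corner of the stand's back plate at x = 45, y = -40, z = 70 mm in the stand's frame.
Not all that is in view belongs to the job. Of the things like the stand, leave any that is pink; of the rest the smaller one is meant.

How it is judged:
By the outcome, as a careful person would: the job done as asked, in the order asked, and still so for the second after the job is handed in, with the robot touching nothing.
It also fails if it takes over 72 s, if anything falls off the work surface, if the arm or the gripper's body presses on something with over 40 N, if the wrist force passes 120 N, or if a joint passes its speed limit or range.

ROBOT

A 6-joint arm with a two-finger parallel gripper is mounted at the origin on the work surface. World frame = base frame: x ahead of the robot, y to its left, z up, the work surface at z = 0. Lengths are in mm, angles in rad, forces in N, time in s.
With the tool pointing down it reaches from about 375 to 750 mm from the base axis. Payload 9 kg.
Tool frame: the origin (TCP) lies between the finger pads; the fingertips stand 11 mm ahead of it and the grasp point (between the pads) lies 8 mm behind it; z points along the fingers, y is the line along which they close (so a half turn about z gives the same grasp; the last joint's range is limited). The gripper opens to 85 mm and grips with 20 to 120 N. Pads are 22 mm wide; open, the fingers measure 114 mm over their backs; the gripper's body (76 mm by 85 mm) begins 54 mm behind the grasp point. The pads swing forward as they close: fully open they stand 13 mm farther back than shut.
Start: joints at [-0.218, 0.104, 0.097, 1.564, 0, 1.353], TCP at [600.03, 0.003, 242.331] pointing down, gripper open.
Joint ranges: [-2.99, 2.99], [-0.84, 1.86], [-1.1, 1.16], [-1.84, 2.11], [-1.51, 1.56], [-3.14, 3.14]. Speed limits (rad/s): [2.22, 2.22, 2.57, 3.14, 3.14, 3.14].

INTERFACE

Orientations are given as a unit quaternion [x, y, z, w].
In Python, from cell import state, read_camera, finish_job gives the robot as it stands.
- The arm moves only by the tool apply_moves, never from a script. Its argument "plan" is text: rows parted by semicolons, each of 6 numbers parted by spaces: the shift along the world's x, y, z scaled (see below), then the turn, a rotation vector about the world's x, y, z scaled (see below). A call has 1 to 5 rows; each row is the pose to reach, as a shift and turn from the pose commanded when the call began, turning the shorter way round; what a row does not reach only later rows make up. The controller multiplies each number of a shift by 500 mm and each number of a turn by 180 degrees. A row lasts 1/12 s, in which the tool goes at most 41.7 mm and 7.16 degrees, less where a joint would pass 70% of its speed; a pose out of reach is approached as far as the arm can. A call with a number of a shift or a turn outside -1 to 1 is refused whole. A call with a gripper value outside its range is refused whole. "fingers" is the opening, from 0 (shut) to 1 (fully open), set as the call begins (left out, the last holds). The fingers move at their own pace and stop on an object; "force" is the grip in N (left out, the last holds). Time passes only in rows, so rows that repeat a pose let the fingers close. It gives the time, the measured TCP pose, the force, the opening and the grip force at its end, in the units of the state.
- state(): the state, without advancing time (a new reading comes with each control period).
- read_camera(name): name is "scene" or "side" or "wrist"; returns a dict with "img" (420x560x3 uint8, red, green, blue), "range_z" (420x560 float32, mm along the optical axis (not along the pixel's ray), 0 where there is no reading), "fx", "fy", "cx", "cy" (pixels), "R" (3x3) and "t" (3): a world point X has camera coordinates R X + t; the wrist camera has in their place "tool_from_camera" (4x4, takes a point from camera to tool coordinates, whose origin is the TCP and whose axes are the flange's). Camera axes: x right, y down, z forward; pixel columns grow to the right and rows downward; lengths in mm; the calibration is good to about 2 mm. The wrist camera is an equidistant fisheye: a pixel r from the principal point sees the ray r / f radians off the axis. A picture is of the moment at which its call begins: read the wrist's pose just before it.
- finish_job(): hands the job in; it is judged then, once.
The state is a dict: "time_s": time; "joint_pos": joint angles; "qvel": joint speeds; "effort": joint torques, N m; "ee_pos": TCP position; "tcp_rot": TCP orientation; "wrist_force": force on the tool from outside, world axes, zero at the start; "moment": the same for the moment, N m; "finger_gap": finger opening in mm; "gripper_force": force on a finger pad.
Only numpy, scipy, OpenCV 4.12 (cv2) and the standard library are available. Lean on these libraries where they do the work, as an engineer would, in place of code of your own. Each camera call takes 0.05 s, during which the arm holds its last target. There are 200 camera calls.

## Working session

There is one attempt and no reset: what is moved stays moved. The work goes in short steps, Python scripts to look and compute and a tool call to move; the robot and the scene stay as the last step left them, time stands still between calls to the robot, and variables do not carry over. Pictures are saved under pics/ and viewed, at most 10 in all, crops included, and the job is handed in when it is done.

Besides the shell and the picture viewer there is one more tool, called after "Emit:" in YAML: its name, and indented under it one key for each argument. apply_moves: Moves the arm, as the interface text tells. Its arguments: {"type":"object","properties":{"plan":{"type":"string"},"fingers":{"type":"number"},"force":{"type":"number"}},"required":["plan"]}

```bash
mkdir -p pics && cat > h.py <<'E'
import sys; sys.path.insert(0,'.')
from cell import state, read_camera, finish_job
import numpy as np, cv2
def cloud(c):
    z=c["range_z"].astype(float); v,u=np.indices(z.shape)
    P=np.stack([(u-c["cx"])/c["fx"]*z,(v-c["cy"])/c["fy"]*z,z],-1)
    return (P-np.array(c["t"]).ravel())@np.array(c["R"])
def snap(n,f):
    c=read_camera(n); np.savez(f'{f}.npz',**{k:np.array(v) for k,v in c.items()})
    cv2.imwrite(f'pics/{f}.png',c["img"][:,:,::-1]); return c
E
python3 - <<'E'
from h import *
a=snap("scene","scene0"); b=snap("side","side0")
im=np.hstack([a["img"],b["img"]])[:,:,::-1]
cv2.imwrite('pics/both0.png',cv2.resize(np.vstack([a["img"],b["img"]])[:,:,::-1],(400*560*2//(560*1)*1 and 400,600)))
for c in(a,b): print(-np.array(c["R"]).T@np.array(c["t"]).ravel(),c["fx"])
print(state())
E
ls
```

```text
[1185.00376135 -405.5779021   880.06535728] 470.71383945236465
[ 409.8294184  -525.71193491  614.03597835] 379.49173571360046
{'time_s': 0.1, 'joint_pos': array([-2.17686585e-01,  1.04659250e-01,  9.65730637e-02,  1.56391968e+00,
        1.56656478e-05,  1.35308726e+00]), 'qvel': array([-0.00075223, -0.00233055,  0.00244526,  0.00172109,  0.0008812 ,
       -0.00194823]), 'effort': array([ 5.58294560e-03, -5.58208680e+01,  5.04719281e+01,  1.31238697e-02,
       -3.14059680e-04, -9.08449465e-05]), 'ee_pos': array([5.99716041e+02, 8.50829148e-02, 2.41602896e+02]), 'tcp_rot': array([ 7.07098707e-01,  7.07114597e-01, -3.18576336e-04, -5.14115667e-04]), 'wrist_force': array([ 0.18461999, -0.27741781, -0.19743766]), 'moment': array([0.02121418, 0.01286018, 0.00801747]), 'gripper_force': 0.0, 'finger_gap': 85.72794093782107}
h.py
pics
scene0.npz
side0.npz
```

View pics/scene0.png

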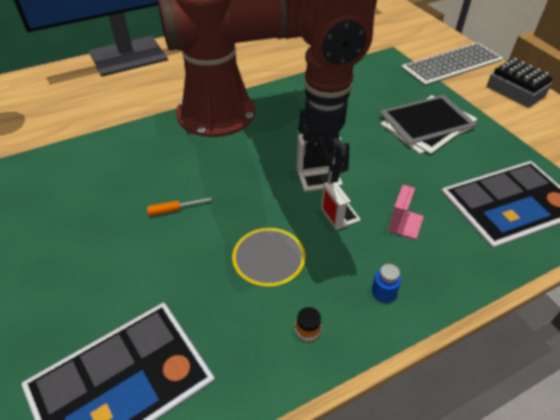

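View pics/side0.png

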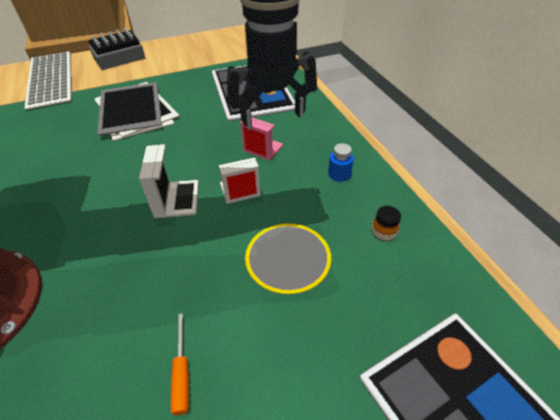

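The scene shows the big white stand at about (318,160), the smaller white one (the target, red underside facing the mark) at (338,205), and the pink one at (405,210). The mark is at (268,256), the dispenser at (387,283), the jar at (309,323) and the driver at (180,206). In the side view the target is at (240,180) and the mark at (288,258). Next I'll measure them.

```bash
python3 - <<'E'
from h import *
from scipy import ndimage
for f in("scene0","side0"):
    c=dict(np.load(f+'.npz')); P=cloud(c); I=c["img"].astype(int); hsv=cv2.cvtColor(c["img"],cv2.COLOR_RGB2HSV)
    ok=c["range_z"]>0
    H,S,V=[hsv[...,i].astype(int) for i in range(3)]
    ws=(P[...,0]>350)&(P[...,0]<900)&(abs(P[...,1])<400)&ok
    print(f)
    y=ws&(H>22)&(H<35)&(S>150)&(V>120)&(abs(P[...,2])<10)
    if f: 
        q=P[y]; A=np.c_[2*q[:,:2],np.ones(len(q))]; s=np.linalg.lstsq(A,(q[:,:2]**2).sum(1),rcond=None)[0]
        print("mark",s[:2],np.sqrt(s[2]+s[:2]@s[:2]),q[:,2].mean(),len(q))
    hi=ws&(P[...,2]>6)&(P[...,2]<110)
    lab,n=ndimage.label(hi)
    for k in range(1,n+1):
        m=lab==k
        if m.sum()<60: continue
        q=P[m]; v,u=np.where(m)
        print("blob",m.sum(),"px",u.min(),u.max(),v.min(),v.max(),"min",q.min(0).round(),"max",q.max(0).round(),"rgb",I[m].mean(0).round())
    red=ws&(P[...,2]>3)&(I[...,0]>100)&(I[...,1]<50)&(I[...,2]<50)
    lab,n=ndimage.label(red)
    for k in range(1,n+1):
        q=P[lab==k]
        if len(q)<60: continue
        m=q.mean(0); w,vv=np.linalg.eigh(np.cov((q-m).T)); print("red",len(q),m.round(1),"normal",vv[:,0].round(3),"min",q.min(0).round(),"max",q.max(0).round())
E
python3 - <<'E'
import cv2
a=cv2.imread('pics/scene0.png')[140:300,230:440];b=cv2.imread('pics/side0.png')[100:260,120:330]
import numpy as np
cv2.imwrite('pics/crop0.png',cv2.resize(np.hstack([a,b]),None,fx=1.9,fy=1.9,interpolation=cv2.INTER_CUBIC))
E
```

```text
scene0
mark [ 578.17617833 -111.12611216] 82.09488878290817 1.7254419229165856 612
blob 2147 px 297 360 140 228 min [351.  68.   6.] max [591. 172. 109.] rgb [96. 85. 79.]
blob 1019 px 389 423 185 238 min [600. 181.   6.] max [700. 285.  95.] rgb [178.  99. 121.]
blob 669 px 442 503 188 247 min [600. 368.   6.] max [810. 400.  19.] rgb [129. 128. 128.]
blob 841 px 372 400 264 302 min [761.  39.   6.] max [816.  95.  84.] rgb [ 62.  88. 126.]
blob 2411 px 151 214 303 398 min [ 595. -400.    7.] max [ 810. -337.   20.] rgb [105.  94.  90.]
blob 756 px 295 321 307 341 min [ 767. -155.    6.] max [ 818. -102.   59.] rgb [52. 44. 33.]
side0
mark [ 580.39801733 -109.99032217] 81.77240385676261 0.16562785500207766 857
blob 252 px 251 293 101 114 min [670. 371.   6.] max [806. 400.  14.] rgb [141. 140. 139.]
blob 1016 px 240 280 117 157 min [599. 183.   6.] max [698. 253.  91.] rgb [143.  54.  64.]
blob 736 px 328 352 143 179 min [759.  40.   6.] max [813.  92.  81.] rgb [ 59.  91. 134.]
blob 1366 px 219 259 158 200 min [507.  70.   6.] max [587. 143.  91.] rgb [141.  90.  83.]
blob 1755 px 142 197 161 215 min [350.  70.   6.] max [463. 189. 110.] rgb [95. 93. 86.]
blob 792 px 371 400 205 239 min [ 763. -154.    6.] max [ 813. -103.   56.] rgb [61. 50. 34.]
blob 72 px 178 181 313 338 min [ 350. -209.   11.] max [ 359. -162.   17.] rgb [161. 169. 159.]
blob 3902 px 359 485 313 395 min [ 594. -400.    6.] max [ 808. -337.   19.] rgb [112. 102.  95.]
red 473 [624.5 213.6  44.2] normal [ 0.783  0.622 -0.005] min [603. 187.   8.] max [644. 240.  81.]
red 603 [546.8  75.1  44. ] normal [ 0.057  0.998 -0.001] min [517.  70.   8.] max [577.  79.  76.]
```

View pics/crop0.png

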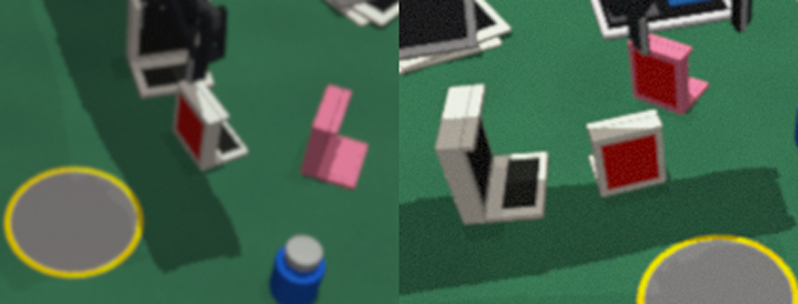

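The target's red underside wall is centred at (547, 75, 44), with its outward normal along about -y. The wall is 20 mm thick and its top is at about z = 90, so it matches the given size. The mark is at (579, -110). I'll tip it with shut fingers on the lip side, with the fingertips at z of about 78, pushing towards -y.

Emit:
apply_moves:
  plan: "-0.104 0.276 0 0 0 0;-0.104 0.276 0 0 0 0;-0.104 0.276 0 0 0 0;-0.104 0.276 0 0 0 0;-0.104 0.276 0 0 0 0"
  fingers: 0
  force: 40

```text
time_s: 0.52
ee_pos: [546.1, 142.0, 242.3]
tcp_rot: [0.706, 0.709, 0.0, -0.001]
wrist_force: [0.3, -0.2, -1.2]
finger_gap: 25.8
gripper_force: 0.0
```

Emit:
apply_moves:
  plan: "0 0 -0.304 0 0 0;0 0 -0.304 0 0 0;0 0 -0.304 0 0 0;0 0 -0.304 0 0 0;0 0 -0.304 0 0 0"

```text
time_s: 0.93
ee_pos: [543.6, 137.6, 83.3]
tcp_rot: [0.707, 0.707, -0.004, -0.004]
wrist_force: [-2.0, 0.7, -0.3]
finger_gap: -0.2
gripper_force: 0.0
```

Emit:
apply_moves:
  plan: "0 0 0 0 0 0;0 0 0 0 0 0;0 -0.016 0 0 0 0;0 -0.032 0 0 0 0;0 -0.04 0 0 0 0"

```text
time_s: 1.35
ee_pos: [549.2, 116.7, 92.1]
tcp_rot: [0.707, 0.707, 0.001, 0.001]
wrist_force: [-0.6, 0.8, -0.5]
finger_gap: 0.1
gripper_force: 0.0
```

Emit:
apply_moves:
  plan: "0 -0.01 0 0 0 0;0 -0.02 0 0 0 0;0 -0.03 0 0 0 0;0 -0.04 0 0 0 0;0 -0.05 0 0 0 0"

```text
time_s: 1.77
ee_pos: [548.0, 92.4, 90.3]
tcp_rot: [0.707, 0.707, -0.0, 0.0]
wrist_force: [0.0, 0.6, -0.4]
finger_gap: -0.2
gripper_force: 0.0
```

```bash
python3 - <<'E'
from h import *
c=snap("side","side1"); s=state(); print(s["ee_pos"],s["wrist_force"])
P=cloud(c);m=(P[...,2]>6)&(P[...,2]<110)&(P[...,0]>480)&(P[...,0]<595)&(P[...,1]>-30)&(P[...,1]<79);print(P[m].min(0),P[m].max(0))
E
```

```text
[547.99599522  91.74297276  90.21818221] [-0.13998759 -1.53954893  0.03093125]
[505.76321243  49.53675229   6.00635535] [586.54055045  78.96207857  94.84904364]
```

The stand is tilting as planned: its top edge has moved about 23 mm and the force is small. I'll push it past balance.

Emit:
apply_moves:
  plan: "0 -0.01 0 0 0 0;0 -0.02 0 0 0 0;0 -0.03 0 0 0 0;0 -0.03 0 0 0 0;0 -0.03 0 0 0 0"

```text
time_s: 2.23
ee_pos: [548.0, 77.7, 90.3]
tcp_rot: [0.707, 0.707, 0.0, 0.0]
wrist_force: [0.1, -0.3, 0.3]
finger_gap: 0.3
gripper_force: 0.0
```

Emit:
apply_moves:
  plan: "0 0 0.1 0 0 0;0 0 0.2 0 0 0;0 0 0.2 0 0 0;0 0 0.2 0 0 0;0 0 0.2 0 0 0"

```text
time_s: 2.65
ee_pos: [548.8, 78.1, 191.6]
tcp_rot: [0.707, 0.707, 0.001, 0.001]
wrist_force: [0.5, 0.1, -0.6]
finger_gap: 0.0
gripper_force: 0.0
```

```bash
cat >> h.py <<'E'
def meas(f):
    """stand pose from both cameras' clouds: min-area rectangle of its footprint"""
    pts=[]
    for n in("scene","side"):
        c=snap(n,f"{n}{f}"); P=cloud(c); S=cv2.cvtColor(c["img"],cv2.COLOR_RGB2HSV)
        m=(c["range_z"]>0)&(P[...,2]>9)&(P[...,2]<100)&(P[...,0]>470)&(P[...,0]<720)&(P[...,1]>-250)&(P[...,1]<160)
        k=cv2.morphologyEx(m.astype('uint8'),cv2.MORPH_OPEN,np.ones((3,3)))>0
        q=P[k]; pts.append(q)
        lo=q[q[:,2]<32]; hi=q[q[:,2]>45]
        print(n,len(q),"min",q.min(0).round(),"max",q.max(0).round(),"rect",[np.round(x,1).tolist() if not np.isscalar(x) else round(x,1) for x in cv2.minAreaRect(q[:,:2].astype('float32'))],"plate mean",hi.mean(0).round(1) if len(hi) else None)
E
python3 - <<'E'
from h import *
meas("2"); s=state(); print(s["ee_pos"],s["time_s"])
E
```

```text
scene 1298 min [501. -21.   9.] max [587.  74.  74.] rect [[543.8, 26.9], [91.1, 84.8], 86.4] plate mean [549.7  65.3  61.9]
side 1824 min [502. -19.   9.] max [586.  77.  71.] rect [[543.9, 29.1], [93.9, 80.2], 86.6] plate mean [545.4  66.9  59.4]
[547.50824047  78.18782192 189.12317306] 2.75
```

View pics/side2.png

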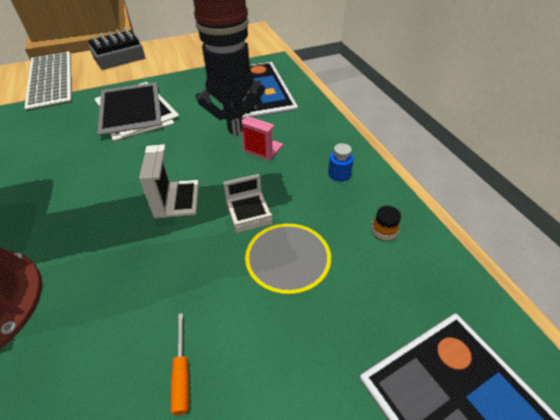

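It now stands upright with its centre at (544, 28) and its back towards +y; in the picture it is at (248,203), just above the mark at (288,258). Next I go behind the plate with the fingers part open and the tips leading, then push towards -y.

Emit:
apply_moves:
  plan: "-0.002 0.07 0 -0.028 0 0;-0.002 0.07 0 -0.056 0 0;-0.002 0.07 -0.1 -0.056 0 0;-0.002 0.07 -0.18 -0.056 0 0;-0.002 0.07 -0.24 -0.056 0 0"
  fingers: 0.4

```text
time_s: 3.17
ee_pos: [545.5, 113.7, 66.7]
tcp_rot: [0.704, 0.705, -0.063, 0.061]
wrist_force: [0.0, -0.5, -0.7]
finger_gap: 34.1
gripper_force: 0.0
```

Emit:
apply_moves:
  plan: "0 0 -0.05 0 0 0;0 0 -0.08 0 0 0;0 0 -0.098 0 0 0;0 0 -0.098 0 0 0;0 0 -0.098 0 0 0"

```text
time_s: 3.58
ee_pos: [546.6, 113.0, 21.1]
tcp_rot: [0.704, 0.704, -0.063, 0.062]
wrist_force: [0.2, -0.7, 0.9]
finger_gap: 34.1
gripper_force: 0.0
```

Emit:
apply_moves:
  plan: "0 -0.015 0 0 0 0;0 -0.03 0 0 0 0;0 -0.045 0 0 0 0;0 -0.06 0 0 0 0;0 -0.075 0 0 0 0"

```text
time_s: 4.0
ee_pos: [547.5, 75.0, 22.1]
tcp_rot: [0.704, 0.704, -0.061, 0.062]
wrist_force: [0.3, 5.6, 3.1]
finger_gap: 33.9
gripper_force: 2.3
```

```bash
python3 - <<'E'
from h import *
c=snap("side","side3"); s=state(); print(s["ee_pos"],s["wrist_force"],s["tcp_rot"],s["finger_gap"])
P=cloud(c);m=(P[...,2]>9)&(P[...,2]<22)&(P[...,0]>480)&(P[...,0]<620)&(P[...,1]>-60)&(P[...,1]<60);q=P[m];print(q.min(0),q.max(0))
E
```

```text
[547.50516827  73.70131826  21.9739558 ] [ 0.13779231 -1.34227954  0.70619186] [ 0.7047058   0.70402905 -0.06180557  0.06255315] 34.42153186090181
[505.75778258 -27.33628671   9.06681666] [586.36866378  59.03861859  21.9994843 ]
```

Contact is made and it's sliding steadily.

Emit:
apply_moves:
  plan: "0 -0.02 0 0 0 0;0 -0.04 0 0 0 0;0 -0.06 0 0 0 0;0 -0.08 0 0 0 0;0 -0.1 0 0 0 0"

```text
time_s: 4.47
ee_pos: [547.4, 25.1, 21.8]
tcp_rot: [0.704, 0.704, -0.061, 0.062]
wrist_force: [0.2, 5.1, 3.1]
finger_gap: 34.3
gripper_force: 2.6
```

Emit:
apply_moves:
  plan: "0 -0.02 0 0 0 0;0 -0.04 0 0 0 0;0 -0.06 0 0 0 0;0 -0.08 0 0 0 0;0 -0.1 0 0 0 0"

```text
time_s: 4.88
ee_pos: [547.3, -24.9, 21.7]
tcp_rot: [0.704, 0.704, -0.062, 0.062]
wrist_force: [0.5, 6.0, 4.5]
finger_gap: 34.0
gripper_force: 2.7
```

Emit:
apply_moves:
  plan: "0 -0.015 0 0 0 0;0 -0.03 0 0 0 0;0 -0.04 0 0 0 0;0 -0.04 0 0 0 0;0 -0.04 0 0 0 0"

```text
time_s: 5.3
ee_pos: [546.8, -45.1, 21.1]
tcp_rot: [0.705, 0.704, -0.063, 0.062]
wrist_force: [-0.7, -0.0, 0.4]
finger_gap: 33.9
gripper_force: 0.0
```

Emit:
apply_moves:
  plan: "0 0.04 0 0 0 0;0 0.08 0 0 0 0;0 0.08 0.08 0 0 0;0 0.08 0.16 0 0 0;0 0.08 0.24 0 0 0"
  fingers: 0

```text
time_s: 5.72
ee_pos: [545.9, -3.9, 141.9]
tcp_rot: [0.704, 0.705, -0.063, 0.061]
wrist_force: [0.7, -0.1, -0.2]
finger_gap: -0.1
gripper_force: 0.0
```

```bash
python3 - <<'E'
from h import *
meas("4"); s=state(); print(s["ee_pos"],s["time_s"])
E
```

```text
scene 1370 min [ 504. -150.    9.] max [589. -58.  74.] rect [[546.7, -103.8], [91.9, 84.6], 89.6] plate mean [551.7 -65.4  62.9]
side 2310 min [ 505. -149.    9.] max [586. -57.  72.] rect [[545.6, -102.8], [80.2, 92.1], 0.1] plate mean [544.7 -64.2  60.1]
[550.49488473  -4.94495299 148.6729685 ] 5.8167
```

View pics/side4.png

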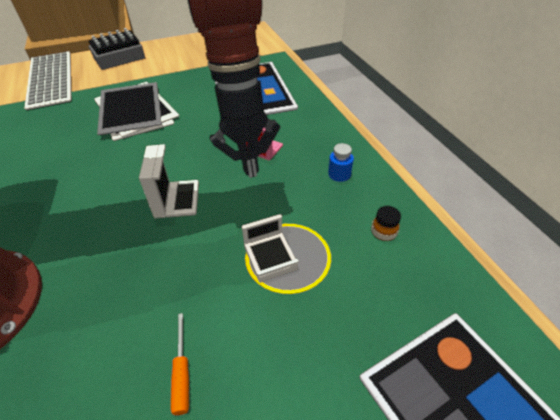

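The stand is at (546, -103) and square to the axes; in the picture it overhangs the left rim of the mark. It needs about +33 mm in x, so I'll push its -x side low with the outside of a finger, in line with its centre of mass.

Emit:
apply_moves:
  plan: "-0.08 0 0 0.028 -0.022 0;-0.154 0 0 0.056 -0.044 0;-0.154 -0.08 0 0.056 -0.044 0;-0.154 -0.16 0 0.056 -0.044 0;-0.154 -0.194 0 0.056 -0.044 0"

```text
time_s: 6.23
ee_pos: [468.1, -103.3, 141.1]
tcp_rot: [0.71, 0.701, 0.049, 0.049]
wrist_force: [1.9, -0.6, 0.1]
finger_gap: 0.1
gripper_force: 0.0
```

Emit:
apply_moves:
  plan: "0 0 -0.08 0 0 0;0 0 -0.16 0 0 0;0 0 -0.22 0 0 0;0 0 -0.242 0 0 0;0 0 -0.242 0 0 0"

```text
time_s: 6.65
ee_pos: [467.8, -100.3, 17.3]
tcp_rot: [0.71, 0.701, 0.048, 0.046]
wrist_force: [0.1, 0.7, 0.7]
finger_gap: 0.2
gripper_force: 0.0
```

Emit:
apply_moves:
  plan: "0.014 0 0 0 0 0;0.028 0 0 0 0 0;0.042 0 0 0 0 0;0.056 0 0 0 0 0;0.064 0 0 0 0 0"

```text
time_s: 7.07
ee_pos: [503.2, -101.9, 21.9]
tcp_rot: [0.71, 0.701, 0.048, 0.049]
wrist_force: [-9.1, -0.1, 10.3]
finger_gap: 0.2
gripper_force: 5.8
```

```bash
python3 - <<'E'
from h import *
s=state(); print(s["ee_pos"],s["tcp_rot"],s["wrist_force"])
c=snap("side","side5"); P=cloud(c);m=(P[...,2]>9)&(P[...,2]<100)&(P[...,0]>525)&(P[...,0]<680)&(P[...,1]>-180)&(P[...,1]<-50);q=P[m];print(q.min(0),q.max(0),cv2.minAreaRect(q[:,:2].astype('float32')))
E
```

```text
[ 503.18950667 -101.91879469   21.86092428] [0.70961692 0.70121466 0.04832437 0.04905704] [-9.14060745 -0.0532471  10.28930653]
[ 525.05465502 -148.44901979    9.10771036] [594.17717161 -57.79970324  99.96509525] ((559.583984375, -103.08897399902344), (90.64163970947266, 69.0611801147461), 89.89842987060547)
```

Emit:
apply_moves:
  plan: "0.012 0 0 0 0 0;0.024 0 0 0 0 0;0.036 0 0 0 0 0;0.046 0 0 0 0 0;0.046 0 0 0 0 0"

```text
time_s: 7.53
ee_pos: [526.5, -101.8, 21.6]
tcp_rot: [0.71, 0.701, 0.049, 0.049]
wrist_force: [-1.0, 0.1, 1.7]
finger_gap: 0.1
gripper_force: 0.5
```

Emit:
apply_moves:
  plan: "-0.03 0 0 0 0 0;-0.08 0 0 0 0 0;-0.1 0 0.08 0 0 0;-0.1 0 0.16 0 0 0;-0.1 0 0.24 0 0 0"

```text
time_s: 7.95
ee_pos: [474.2, -101.0, 141.8]
tcp_rot: [0.71, 0.701, 0.049, 0.048]
wrist_force: [0.9, -1.5, 0.8]
finger_gap: 0.0
gripper_force: 0.0
```

```bash
python3 - <<'E'
from h import *
meas("6"); s=state(); print(s["ee_pos"],s["time_s"])
a=cv2.imread('pics/scene6.png')[180:360,140:440]
b=cv2.imread('pics/side6.png')[120:300,180:440]
cv2.imwrite('pics/crop6.png',cv2.resize(np.hstack([a,b]),None,fx=1.4,fy=1.4,interpolation=cv2.INTER_CUBIC))
E
```

```text
scene 1423 min [ 536. -150.    9.] max [620. -59.  75.] rect [[578.2, -104.1], [91.7, 83.0], 89.5] plate mean [583.6 -65.7  62.6]
side 2246 min [ 537. -149.    9.] max [618. -58.  72.] rect [[577.8, -103.2], [91.2, 80.6], 89.3] plate mean [577.  -64.4  60.1]
[ 478.68969853 -103.33196783  148.57806816] 8.05
```

View pics/crop6.png

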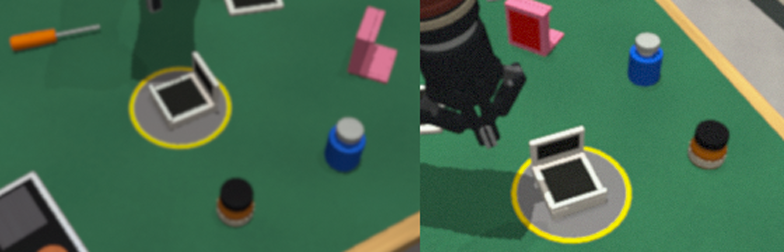

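The stand is upright at (578, -104), about 7 mm from the mark's centre. Its worst corner is about 67 mm out, inside both the rim at 85 mm and the grey at 78 mm. The arm is clear and the other objects haven't moved.

```bash
python3 -c "
from h import *
print(finish_job())"
```

```text
the job is handed in; nothing more can be done
None
```

I tipped the small white stand upright and slid it onto the mark, about 7 mm off centre with its whole base inside the rim, and handed the job in at about 8 s; the dispenser, jar and screwdriver were not touched.

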